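Prop up the sprung workpiece with a ratchet column

ROBOT

A 7-joint arm with a two-finger parallel gripper is mounted at the origin on the work surface. World frame = base frame: x ahead of the robot, y to its left, z up, the work surface at z = 0. Lengths are in m, angles in rad, forces in N, time in s.
With the tool pointing down it reaches from about 0.4 to 0.85 m from the base axis. Payload 10.4 kg.
Tool frame: the origin (TCP) lies midway between the tips of the shut fingers; the grasp point (between the pads) lies 19 mm behind it; z points along the fingers, y is the line along which they close (so a half turn about z gives the same grasp; the last joint's range is limited). The gripper opens to 85 mm and grips with 20 to 120 N. Pads are 22 mm wide; open, the fingers measure 114 mm over their backs; the gripper's body (76 mm by 85 mm) begins 54 mm behind the grasp point. The pads swing forward as they close: fully open they stand 13 mm farther back than shut.
Start: joints at [-1.163, 0.332, -0.065, 1.46, 0.022, 1.35, -0.088], TCP at [0.261, 0.568, 0.231] pointing down, gripper open.
Joint ranges: [-2.6, 2.6], [-0.5, 2.12], [-1.47, 1.34], [0.16, 2.42], [-1.27, 4.41], [0.06, 2.06], [-2.6, 2.6]. Speed limits (rad/s): [2.22, 2.22, 2.79, 2.79, 3.14, 3.14, 3.14].

INTERFACE

Orientations are given as a unit quaternion [x, y, z, w].
In Python, from workcell import get_obs, camera, camera_params, hand_in gives the robot as it stands.
- The arm moves only by the tool carry_out, never from a script. Its argument "commands" is a list that holds one entry, the list of rows, each a list of 6 numbers: the shift along the tool's x, y, z in units of 40 mm (1.0 is 40 mm), then the turn, a rotation vector about the tool's x, y, z in units of 6 degrees (1.0 is 6 degrees). In form: [[[x, y, z, ax, ay, az], ...]]. A call has 1 to 20 rows; each row shifts and turns the commanded pose from where the row before left it, along the tool's axes as they then stand; what a row does not reach is not made up. A row lasts 1/12 s, in which the tool goes at most 41.7 mm and 7.16 degrees, less where a joint would pass 70% of its speed; a pose out of reach is approached as far as the arm can. A call is refused whole if a number of a shift passes 1 or a number of a turn 1, either way. A call with a gripper value outside its range is refused whole. "hand" is the closure, from -1 (fully open) to 1 (shut), set as the call begins (left out, the last holds). The fingers move at their own pace and stop on an object; "force" is the grip in N (left out, the last holds). Time passes only in rows, so rows that do not move let the fingers close. It gives the time, the measured TCP pose, the force, the opening and the grip force at its end, in the units of the state.
- get_obs(): the state, without advancing time (a new reading comes with each control period).
- camera(name): name is "scene" or "top" or "wrist"; returns the picture (480x640x3 uint8, red, green, blue); there is no depth.
- camera_params(name): a dict with "mtx" (3x3 intrinsics, pixels), "k1" (the pictures are not rectified: a ray, as slopes to the right and down, at radius r is drawn at 1 + k1 r^2 times it, then the intrinsics apply), "R" (3x3) and "t" (3): a world point X has camera coordinates R X + t. Camera axes: x right, y down, z forward; pixel columns grow to the right and rows downward; lengths in m; the calibration is good to about 2 mm. A picture is of the moment at which its call begins: read the wrist's pose just before it. camera_params takes no time and is no camera call; for the wrist camera it gives the pose at the moment of the call.
- hand_in(): hands the job in; it is judged then, once.
The state is a dict: "clock": time; "joint_pos": joint angles; "joint_velocities": joint speeds; "tau": joint torques, N m; "position": TCP position; "ee_rot": TCP orientation; "ft_force": force on the tool from outside, world axes, zero at the start; "torque": the same for the moment, N m; "grip_width": opening from 0.0 (shut) to 1.0 (fully open); "grasp_force": force on a finger pad.
Only numpy, scipy, OpenCV 4.12 (cv2) and the standard library are available. Lean on these libraries where they do the work, as an engineer would, in place of code of your own. Each camera call takes 0.05 s, during which the arm holds its last target. There are 200 camera calls.

TASK

Take hold of the ratchet prop by its orange grip and slide it along its rails all the way to the yellow end stop so that it stands under the overhanging steel workpiece. Then raise the column gently until its pad meets the workpiece and go on for exactly three more clicks of the pawl, let it settle back on the pawl and let go. The column cannot be let down again, so do not over-jack it, never press the workpiece up hard, and leave the other things on the bench where they are.

Things in the scene. Friction and masses are not known exactly. Their poses are not given: they have to be found in the camera images.
- jig: Fixed dark steel base plate with two steel rails, 150 mm (x) by 260 mm (y), 18 mm high at the rails. Origin: centre of its underside, on the bench. The rails run along its y axis; the yellow end stop is at its +y end. Its z axis is up; seen from it the robot lies towards -x.
- carriage (a joint): Position of the blue prop carriage along the rails (m): grows towards the jig's +y; 0 at the far -y end, 0.090 hard against the yellow stop (a rigid limit). At 0 the column's axis is at y = -45 mm in the jig's frame, at 0.090 at y = +45 mm (always x = 0). Sliding takes about 3 N; it stays where it is left.
- column: Steel ratchet column, 24 mm square, sliding straight up in the blue carriage housing (top 130 mm above the bench); axes parallel to the jig's. Origin on its axis, at bench level when on its lowest notch, so its z is the lift. It starts at rest on the lowest notch or the next one up. 0.4 kg with its grip, about 0.5 N of friction. Notches every 6 mm, the last at 78 mm; it stops at 83 mm.
- pawl (a point): Tip of the red spring pawl on the carriage, 115 mm above the bench, on the column's +y side. Going up, the lifting force climbs over the last 4 mm before each notch by about 3 to 6 N, then drops suddenly as the pawl clicks in; the next 2 mm are free of the pawl. After a click the column can sink back only onto that notch. Clicks come at lifts of about 6, 12, 18 ... mm. It cannot be released.
- grip (a point): Centre of the orange grip on the column's arm, 115 mm from the column's axis towards the jig's -x and 150 mm above the column's origin. The grip is a block 60 mm along x, 18 mm wide along y (pinch it across y from above), 30 mm high, with free space above and beside it; its underside is at least 135 mm above the bench; the workpiece's free end is 90 mm further in +x and higher.
- pad (a point): Centre of the top face of the black round pad (40 mm diameter) on the column, 175 mm above the column's origin.
- holder: Fixed grey post, 309 mm high on a 85 x 120 mm foot, behind the rails (+x) at the stop end; origin: centre of the foot's underside, at x = 130 mm, y = 45 mm in the jig's frame, axes parallel. A blue clamp block on it slides up and down on springs and holds the workpiece, a steel bar 50 mm wide, 32 mm high, that reaches to 156 mm from the origin towards -x.
- holder_top (a point): Centre of the grey post's top, 309 mm above the bench. How high the workpiece below it hangs on its springs is unknown: its flat underside is somewhere from 193 to 235 mm above the bench, over the pad when the prop is at the stop. Once the pad meets it, the springs resist lifting with 0.6 N per mm (3.6 N per notch), starting from zero.
- drill: Green cordless drill standing on its battery, 220 mm high; a bystander. Origin: centre of its underside.
- hammer: Hammer lying on the bench, a bystander.
- flange_a: Round steel blank with a dark bore, 72 mm across, 12 mm high, beside the jig's -y end; a bystander. Origin: centre of its underside.
- flange_b: A second such round blank, a bystander.
- screwdriver: Red screwdriver lying beyond the jig's +y end, a bystander.
- side_handle: Black rubber side handle of a drill standing upright, 110 mm high, a bystander. Origin: centre of its underside.
- base_plate: Bright aluminium plate with two dark round holes, 120 x 90 x 10 mm, lying near the robot; a bystander. Origin: centre of its underside.

How it is judged:
On the way, in this order (a step that is already met when the one before it is completed fails the run):
1. the prop carriage stands against the yellow stop (value of joint carriage above 0.084 m), for 0.2 s.
2. the pad carries the workpiece (value of joint carriage above 0.084 m and contact force between column and holder above 2 N), for 0.2 s.
At the end, for the whole second after the job is handed in: The carriage is within 6 mm of the yellow stop, and the column rests on the pawl at the third click after its pad met the workpiece, so that the pad bears 7.2 to 10.8 N of spring force (6.4 to 11.6 N is accepted); the column is still (value of joint carriage above 0.084 m and contact force between column and holder between 6.4 and 11.6 N and linear speed of column below 0.01 m/s); the robot touches nothing.
It fails at once if the pad presses the workpiece with more than 16 N (over-jacked or struck) (contact force between column and holder above 16 N).
It fails at once if one of the other things on the bench is moved by more than 20 mm (distance of any of drill, hammer, flange_a, flange_b, screwdriver, side_handle, base_plate from where it was at the start of the episode above 0.02 m).
It also fails if it takes over 72 s, if anything falls off the work surface, if the arm or the gripper's body presses on something with over 40 N, if the wrist force passes 120 N, or if a joint passes its speed limit or range.

## Working session

There is one attempt and no reset: what is moved stays moved. The work goes in short steps, Python scripts to look and compute and a tool call to move; the robot and the scene stay as the last step left them, time stands still between calls to the robot, and variables do not carry over. Pictures are saved under pics/ and viewed, at most 10 in all, crops included, and the job is handed in when it is done.

Besides the shell and the picture viewer there is one more tool, called after "Emit:" as name([rows], argument=value, ...), one row to a line, values as JSON. carry_out: Moves the arm, as the interface text tells. Its arguments: {"type":"object","properties":{"commands":{"type":"array"},"hand":{"type":"number"},"force":{"type":"number"}},"required":["commands"]}

```bash
mkdir -p pics; ls
python3 - <<'E'
from workcell import *
import cv2
o=get_obs();print({k:o[k] for k in('clock','position','ee_rot','ft_force','grip_width')})
for n in('scene','top'):
    p=camera_params(n);print(n,p)
    cv2.imwrite(f'pics/{n}0.png',camera(n)[:,:,::-1])
E
```

```text
pics
{'clock': 0.0, 'position': array([0.2608204 , 0.56753988, 0.23052407]), 'ee_rot': array([ 2.13706548e-01,  9.76897636e-01, -7.11032773e-04, -1.22593975e-04]), 'ft_force': array([-0.44198473, -0.55584151, -0.72542961]), 'grip_width': 1.0016220444801698}
scene {'mtx': array([[618.50219908,   0.        , 332.86774373],
       [  0.        , 618.50219908, 241.5947666 ],
       [  0.        ,   0.        ,   1.        ]]), 'k1': -0.14449482566123933, 'R': array([[-0.74985356,  0.66157731, -0.00592556],
       [ 0.48169039,  0.53978034, -0.69037059],
       [-0.45353502, -0.52053113, -0.72343163]]), 't': array([ 0.41181407, -0.14055788,  1.97570641])}
top {'mtx': array([[594.46690348,   0.        , 322.12425323],
       [  0.        , 594.46690348, 237.19693253],
       [  0.        ,   0.        ,   1.        ]]), 'k1': -0.15245556540125435, 'R': array([[ 9.84478138e-03, -9.99951403e-01,  5.21848555e-04],
       [-9.94519424e-01, -9.84562262e-03, -1.04087366e-01],
       [ 1.04087445e-01,  5.05728834e-04, -9.94568021e-01]]), 't': array([0.00592022, 0.57078047, 1.62819753])}
```

View pics/scene0.png

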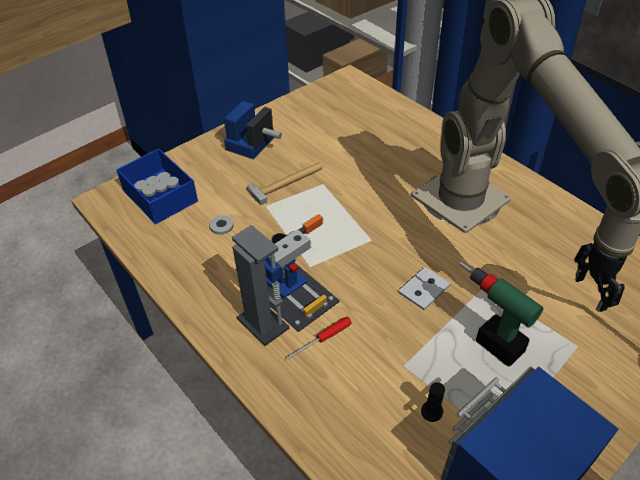

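View pics/top0.png

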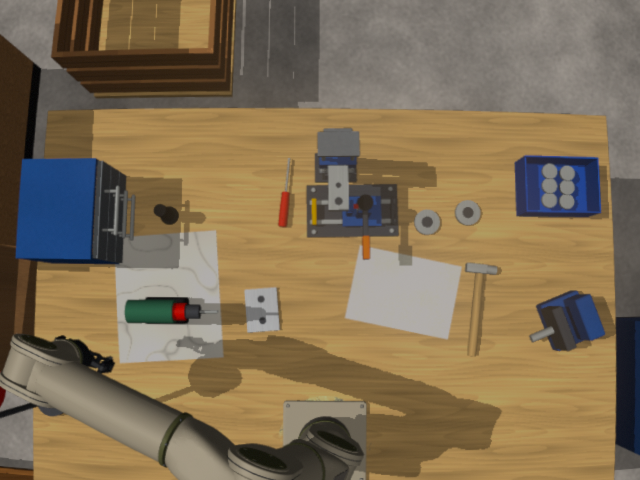

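The top view shows the orange grip near (366,247), the yellow stop near (313,211), the jig around (352,210) and the pad near (365,202). In the scene view the grip is near (313,224). Next I measure the grip, stop and jig direction.

```bash
cat > h.py <<'E'
import numpy as np, cv2
from workcell import *
def ray(n,uv,p=None):
    p=p or camera_params(n)
    d=cv2.undistortPoints(np.array([[uv]],float),p['mtx'],np.array([p['k1'],0,0,0.]))[0,0]
    R=np.array(p['R']);return -R.T@p['t'], R.T@np.array([*d,1])
def plane(n,uv,z,p=None):
    c,d=ray(n,uv,p);return c+d*(z-c[2])/d[2]
def tri(a,b):
    (c1,d1),(c2,d2)=a,b
    s=np.linalg.lstsq(np.c_[d1,-d2],c2-c1,rcond=None)[0]
    p,q=c1+d1*s[0],c2+d2*s[1];return (p+q)/2,np.linalg.norm(p-q)
def blob(img,h0,h1,s=140,v=60,roi=None):
    hsv=cv2.cvtColor(img,cv2.COLOR_RGB2HSV);m=cv2.inRange(hsv,(h0,s,v),(h1,255,255))
    if roi:
        k=np.zeros_like(m);x0,y0,x1,y1=roi;k[y0:y1,x0:x1]=255;m&=k
    c=max(cv2.findContours(m,cv2.RETR_EXTERNAL,cv2.CHAIN_APPROX_NONE)[0],key=cv2.contourArea)
    return c,cv2.minAreaRect(c)
E
python3 - <<'E'
from h import *
T=cv2.imread('pics/top0.png')[:,:,::-1].copy();S=cv2.imread('pics/scene0.png')[:,:,::-1].copy()
ct,g=blob(T,5,17,190,120,(350,225,385,265));cs,gs=blob(S,5,17,190,120,(295,205,330,240))
print(g,gs, tri(ray('top',g[0]),ray('scene',gs[0])))
for z in(.165,.171):print(np.round([plane('top',p,z) for p in cv2.boxPoints(g)],4).tolist())
c,y=blob(T,20,32,150,100,(300,190,325,235));print('stop',y,np.round([plane('top',p,.03) for p in cv2.boxPoints(y)],3).tolist())
hsv=cv2.cvtColor(T,cv2.COLOR_RGB2HSV);m=cv2.inRange(hsv[175:245,298:408],(0,0,0),(180,110,95));
cv2.imwrite('pics/crop.png',cv2.resize(np.hstack([T[120:270,270:430,::-1],S[200:350,220:380,::-1]]),None,fx=2.5,fy=2.5,interpolation=cv2.INTER_CUBIC))
E
```

```text
((365.5, 246.5), (21.0, 5.0), 90.0) ((312.6538391113281, 223.73074340820312), (9.707253456115723, 21.355958938598633), 56.3099365234375) (array([ 0.53364596, -0.09958371,  0.16083836]), np.float64(0.0012303116500774545))
[[0.5607, -0.0932, 0.165], [0.5608, -0.1061, 0.165], [0.5068, -0.1062, 0.165], [0.5067, -0.0934, 0.165]]
[[0.56, -0.0928, 0.171], [0.5601, -0.1056, 0.171], [0.5064, -0.1057, 0.171], [0.5063, -0.093, 0.171]]
stop ((313.5, 211.0), (26.0, 5.0), 90.0) [[0.681, 0.044, 0.03], [0.681, 0.03, 0.03], [0.608, 0.029, 0.03], [0.607, 0.043, 0.03]]
```

View pics/crop.png

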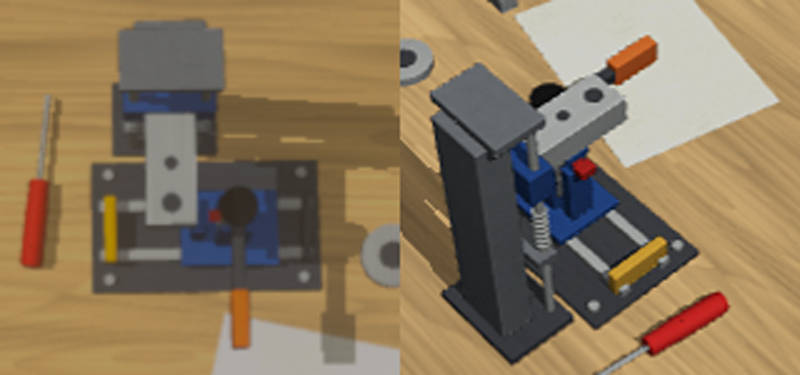

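The crop shows the jig nearly axis-aligned, with corners at (92,165), (317,160), (321,290) and (93,293). The bar-tip hole is at (171,203) in the top half and (594,95) in the scene half. Next I work out the yaw, the grip and the bar height.

Run:
```python
from h import *
f=lambda n,x,y:((x-(400 if n=='scene' else 0))/2.5+(220 if n=='scene' else 270)-.3, y/2.5+(200 if n=='scene' else 120)-.3)
C=[plane('top',f('top',*p),.012) for p in[(92,165),(317,160),(321,290),(93,293)]]
print(np.round(C,3).tolist())
C=np.array(C);d=(C[0]+C[3]-C[1]-C[2])/2;e=(C[0]+C[1]-C[2]-C[3])/2
yaw=[np.degrees(np.arctan2(-d[0],d[1])),np.degrees(np.arctan2(e[1],e[0]))];print('yaw',yaw,np.linalg.norm(d),np.linalg.norm(e),C.mean(0))
for a,b in[((171,203),(594,95)),((171,162),(562,115)),((239,206),(547,93)),((240,319),(634,59))]:
    print(tri(ray('top',f('top',*a)),ray('scene',f('scene',*b))))
print(plane('top',(165,312),.15),plane('top',f('top',239,206),.178))
```

```text
[[0.72, 0.058, 0.012], [0.728, -0.199, 0.012], [0.579, -0.203, 0.012], [0.573, 0.054, 0.012]]
yaw [np.float64(1.6335687834351253), np.float64(1.3207019490668124)] 0.2573874061140522 0.14803574191306565 [ 0.64995273 -0.0726348   0.012     ]
(array([ 0.63975655, -0.0273673 ,  0.23522726]), np.float64(0.001201443220303687))
(array([ 0.68060244, -0.02699087,  0.23554622]), np.float64(0.0009102391256629316))
(array([ 0.64617753, -0.09851609,  0.18748366]), np.float64(0.0033018401284715783))
(array([ 0.53141197, -0.09992324,  0.16079521]), np.float64(0.0017438560204184304))
[0.35960342 0.41588108 0.15      ] [ 0.64652784 -0.09805577  0.178     ]
```

Emit:
carry_out([
  [[0,0,-0.7,0,0,0],[0,0,-0.8,0,0,0],[0,0,-0.6,0,0,0],[0,0,0,0,0,-0.8],[0,0,0,0,0,-0.8],[0,0,0,0,0,-0.8],[0,0,0,0,0,-0.8],[0,0,0,0,0,-0.8],[0,0,0,0,0,0]],
], hand=-1)

```text
clock: 0.85
position: [0.261, 0.5677, 0.3149]
ee_rot: [0.004, 1.0, -0.0, -0.0]
ft_force: [0.6, 0.1, -0.3]
grip_width: 0.999
grasp_force: 0.0
```

Emit:
carry_out([
  [[-0.33,-0.83,0,0,0,0],[-0.33,-0.83,0,0,0,0],[-0.33,-0.83,0,0,0,0],[-0.33,-0.83,0,0,0,0],[-0.33,-0.83,0,0,0,0],[-0.33,-0.83,0,0,0,0],[-0.33,-0.83,0,0,0,0],[-0.33,-0.83,0,0,0,0],[-0.33,-0.83,0,0,0,0],[-0.33,-0.83,0,0,0,0],[-0.33,-0.83,0,0,0,0],[-0.33,-0.83,0,0,0,0],[-0.33,-0.83,0,0,0,0],[-0.33,-0.83,0,0,0,0],[-0.33,-0.83,0,0,0,0],[-0.33,-0.83,0,0,0,0],[-0.33,-0.83,0,0,0,0],[-0.33,-0.83,0,0,0,0],[-0.33,-0.83,0,0,0,0],[0,0,0,0,0,-0.33]],
])

```text
clock: 2.52
position: [0.5048, -0.0731, 0.3153]
ee_rot: [-0.005, 1.0, -0.001, 0.0]
ft_force: [0.3, 0.1, -0.6]
grip_width: 1.002
grasp_force: 0.0
```

Emit:
carry_out([
  [[0,0,0,0,0,0],[0,0,0,0,0,0],[0,0,0,0,0,0]],
])

```text
clock: 2.77
position: [0.5041, -0.0646, 0.3151]
ee_rot: [-0.011, 1.0, 0.0, -0.0]
ft_force: [-1.0, 0.9, -0.1]
grip_width: 0.996
grasp_force: 0.0
```

Run:
```python
from h import *
p=camera_params('wrist');I=camera('wrist');o=get_obs();print(o['position'],o['ee_rot'],o['ft_force'])
cv2.imwrite('pics/w1.png',I[:,:,::-1])
c,g=blob(I,5,17,190,120);print(g)
for z in(.165,.171):print(np.round([plane('wrist',q,z,p) for q in [g[0],*cv2.boxPoints(g)]],4).tolist())
```

```text
[ 0.50411758 -0.06458238  0.31523001] [-1.14869370e-02  9.99933991e-01  2.45130007e-04 -6.38324781e-05] [0.02512399 0.02355662 0.61624827]
((271.745361328125, 246.39791870117188), (71.88032531738281, 23.521167755126953), 87.39744567871094)
[[0.5304, -0.1025, 0.165], [0.5009, -0.1126, 0.165], [0.4996, -0.0941, 0.165], [0.5619, -0.0918, 0.165], [0.5633, -0.1116, 0.165]]
[[0.5281, -0.1018, 0.171], [0.4992, -0.1117, 0.171], [0.498, -0.0936, 0.171], [0.559, -0.0913, 0.171], [0.5604, -0.1107, 0.171]]
```

View pics/w1.png

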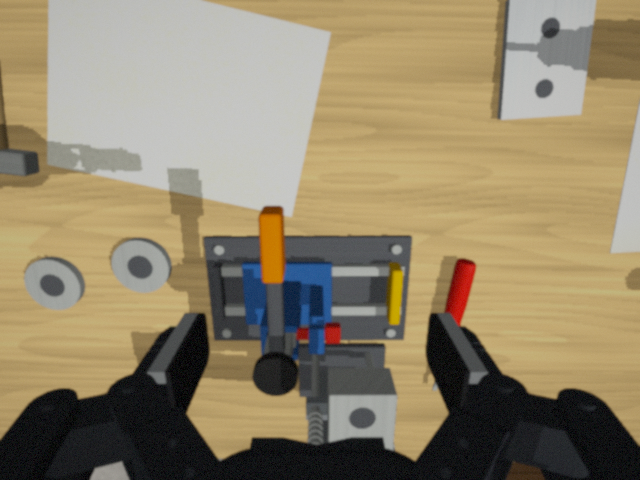

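The wrist view shows the grip at (272,246), centred near (0.530, -0.102). Nothing is in the way between the fingers, so I go over it and descend.

Emit:
carry_out([
  [[-0.28,-0.47,0,0,0,0],[-0.28,-0.47,0,0,0,0],[0,0,0.6,0,0,0],[0,0,0.6,0,0,0],[0,0,0.6,0,0,0],[0,0,0.5,0,0,0],[0,0,0.5,0,0,0],[0,0,0,0,0,0],[0,0,0,0,0,0]],
])

```text
clock: 3.57
position: [0.5271, -0.102, 0.2031]
ee_rot: [-0.012, 1.0, 0.0, -0.001]
ft_force: [-0.1, 0.2, 0.0]
grip_width: 0.995
grasp_force: 0.0
```

Run:
```python
from h import *
p=camera_params('wrist');I=camera('wrist');o=get_obs();print(o['position'],o['ft_force'])
cv2.imwrite('pics/w2.png',I[:,:,::-1])
c,g=blob(I,5,17,190,120);print(g)
for z in(.165,.171):print(np.round([plane('wrist',q,z,p) for q in [g[0],*cv2.boxPoints(g)]],4).tolist())
```

```text
[ 0.52780248 -0.10233017  0.20424055] [-0.18062456 -0.13188703  0.56526031]
((318.0, 280.0), (116.0, 34.0), 90.0)
[[0.5293, -0.1032, 0.165], [0.4981, -0.1124, 0.165], [0.4977, -0.0956, 0.165], [0.5641, -0.0931, 0.165], [0.5646, -0.1117, 0.165]]
[[0.5265, -0.1033, 0.171], [0.4963, -0.1122, 0.171], [0.4959, -0.096, 0.171], [0.5601, -0.0935, 0.171], [0.5605, -0.1115, 0.171]]
```

Emit:
carry_out([
  [[0,0,0.5,0,0,0],[0,-0.02,0.5,0,0,0],[0,0,0.45,0,0,0],[0,0,0.4,0,0,0],[0,0,0,0,0,0],[0,0,0,0,0,0],[0,0,0,0,0,0]],
])

```text
clock: 4.2
position: [0.5286, -0.1037, 0.1311]
ee_rot: [-0.011, 1.0, 0.0, 0.001]
ft_force: [0.2, 0.0, -0.4]
grip_width: 1.003
grasp_force: 0.0
```

Emit:
carry_out([
  [[0,0,0,0,0,0],[0,0,0,0,0,0],[0,0,0,0,0,0],[0,0,0,0,0,0],[0,0,0,0,0,0],[0,0,0,0,0,0],[0,0,0,0,0,0],[0,0,0,0,0,0],[0,0,0,0,0,0],[0,0,0,0,0,0],[0,0,0,0,0,0],[0,0,0,0,0,0]],
], hand=1, force=60)

```text
clock: 5.2
position: [0.5276, -0.1035, 0.1294]
ee_rot: [-0.011, 1.0, 0.0, 0.0]
ft_force: [-1.5, 3.4, 5.9]
grip_width: 0.202
grasp_force: 61.5
```

Emit:
carry_out([
  [[0,0.15,0,0,0,0],[0,0.2,0,0,0,0],[0,0.2,0,0,0,0],[0,0.2,0,0,0,0],[0,0.2,0,0,0,0],[0,0.2,0,0,0,0],[0,0.15,0,0,0,0],[0,0.1,0,0,0,0],[0,0,0,0,0,0],[0,0,0,0,0,0],[0,0,0,0,0,0]],
])

```text
clock: 6.12
position: [0.5262, -0.0458, 0.1294]
ee_rot: [-0.012, 1.0, 0.001, -0.0]
ft_force: [-2.4, 1.7, 7.3]
grip_width: 0.205
grasp_force: 61.8
```

Emit:
carry_out([
  [[0,0.05,0,0,0,0],[0,0.05,0,0,0,0],[0,0,0,0,0,0],[0,0,0,0,0,0]],
])

```text
clock: 6.45
position: [0.5261, -0.0427, 0.1294]
ee_rot: [-0.012, 1.0, 0.0, -0.0]
ft_force: [-2.3, -1.2, 6.1]
grip_width: 0.2
grasp_force: 61.7
```

Emit:
carry_out([
  [[0,0.05,0,0,0,0],[0,0.05,0,0,0,0],[0,0,0,0,0,0],[0,0,0,0,0,0]],
])

```text
clock: 6.78
position: [0.5259, -0.0387, 0.1294]
ee_rot: [-0.012, 1.0, 0.0, -0.0]
ft_force: [-1.7, -0.9, 6.0]
grip_width: 0.203
grasp_force: 61.7
```

Emit:
carry_out([
  [[0,0.05,0,0,0,0],[0,0.05,0,0,0,0],[0,0,0,0,0,0],[0,0,0,0,0,0]],
])

```text
clock: 7.12
position: [0.5259, -0.0347, 0.1294]
ee_rot: [-0.012, 1.0, 0.0, -0.0]
ft_force: [-0.7, -1.7, 6.0]
grip_width: 0.204
grasp_force: 61.7
```

Emit:
carry_out([
  [[0,0.05,0,0,0,0],[0,0.05,0,0,0,0],[0,0,0,0,0,0],[0,0,0,0,0,0]],
])

```text
clock: 7.45
position: [0.5258, -0.031, 0.1294]
ee_rot: [-0.012, 1.0, 0.0, -0.0]
ft_force: [-2.1, -2.1, 5.5]
grip_width: 0.203
grasp_force: 61.7
```

Emit:
carry_out([
  [[0,0.05,0,0,0,0],[0,0.05,0,0,0,0],[0,0,0,0,0,0],[0,0,0,0,0,0]],
])

```text
clock: 7.78
position: [0.5258, -0.0308, 0.1294]
ee_rot: [-0.01, 1.0, -0.002, 0.0]
ft_force: [-0.3, -15.1, 3.6]
grip_width: 0.199
grasp_force: 61.6
```

Carriage is hard against the stop (−15 N at y = −0.031, as predicted). Next I relax the side load and begin lifting.

Emit:
carry_out([
  [[0,-0.08,0,0,0,0],[0,0,0,0,0,0],[0,0,0,0,0,0],[0,0,0,0,0,0]],
])

```text
clock: 8.12
position: [0.5258, -0.031, 0.1294]
ee_rot: [-0.011, 1.0, -0.0, -0.0]
ft_force: [-1.4, -4.4, 5.5]
grip_width: 0.199
grasp_force: 61.7
```

Emit:
carry_out([
  [[0,0,-0.025,0,0,0],[0,0,-0.025,0,0,0],[0,0,0,0,0,0],[0,0,0,0,0,0]],
])

```text
clock: 8.45
position: [0.5257, -0.031, 0.1307]
ee_rot: [-0.011, 1.0, -0.0, -0.0]
ft_force: [3.3, -5.4, -3.4]
grip_width: 0.203
grasp_force: 60.4
```

Emit:
carry_out([
  [[0,0,-0.025,0,0,0],[0,0,-0.025,0,0,0],[0,0,0,0,0,0],[0,0,0,0,0,0]],
])

```text
clock: 8.78
position: [0.5258, -0.031, 0.1324]
ee_rot: [-0.011, 1.0, -0.001, -0.0]
ft_force: [4.0, -5.1, -7.8]
grip_width: 0.202
grasp_force: 59.8
```

Emit:
carry_out([
  [[0,0,-0.025,0,0,0],[0,0,-0.025,0,0,0],[0,0,0,0,0,0],[0,0,0,0,0,0]],
])

```text
clock: 9.12
position: [0.5258, -0.031, 0.134]
ee_rot: [-0.011, 1.0, -0.001, -0.0]
ft_force: [7.6, -5.8, -11.8]
grip_width: 0.203
grasp_force: 59.2
```

Emit:
carry_out([
  [[0,0,-0.025,0,0,0],[0,0,0,0,0,0],[0,0,0,0,0,0]],
])

```text
clock: 9.37
position: [0.5258, -0.031, 0.1353]
ee_rot: [-0.011, 1.0, -0.001, -0.0]
ft_force: [2.1, -4.2, -1.5]
grip_width: 0.202
grasp_force: 61.1
```

Emit:
carry_out([
  [[0,0,-0.025,0,0,0],[0,0,0,0,0,0],[0,0,0,0,0,0]],
])

```text
clock: 9.62
position: [0.5258, -0.031, 0.1367]
ee_rot: [-0.011, 1.0, -0.0, -0.0]
ft_force: [3.6, -4.2, -3.9]
grip_width: 0.203
grasp_force: 60.7
```

Emit:
carry_out([
  [[0,0,-0.05,0,0,0],[0,0,-0.05,0,0,0],[0,0,-0.05,0,0,0],[0,0,0,0,0,0],[0,0,0,0,0,0],[0,0,0,0,0,0]],
])

```text
clock: 10.12
position: [0.5258, -0.031, 0.1427]
ee_rot: [-0.011, 1.0, -0.0, -0.0]
ft_force: [3.0, -5.1, -4.3]
grip_width: 0.205
grasp_force: 60.7
```

Emit:
carry_out([
  [[0,0,-0.05,0,0,0],[0,0,-0.05,0,0,0],[0,0,-0.05,0,0,0],[0,0,0,0,0,0],[0,0,0,0,0,0],[0,0,0,0,0,0]],
])

```text
clock: 10.62
position: [0.5257, -0.031, 0.1486]
ee_rot: [-0.011, 1.0, -0.0, -0.0]
ft_force: [2.2, -4.4, -3.2]
grip_width: 0.204
grasp_force: 60.8
```

Emit:
carry_out([
  [[0,0,-0.05,0,0,0],[0,0,-0.025,0,0,0],[0,0,0,0,0,0],[0,0,0,0,0,0],[0,0,0,0,0,0]],
])

```text
clock: 11.03
position: [0.5258, -0.031, 0.1511]
ee_rot: [-0.011, 1.0, -0.001, -0.0]
ft_force: [7.0, -5.5, -10.3]
grip_width: 0.203
grasp_force: 59.7
```

Emit:
carry_out([
  [[0,0,-0.05,0,0,0],[0,0,-0.025,0,0,0],[0,0,0,0,0,0],[0,0,0,0,0,0],[0,0,0,0,0,0]],
])

```text
clock: 11.45
position: [0.5258, -0.031, 0.1543]
ee_rot: [-0.011, 1.0, -0.001, -0.0]
ft_force: [4.6, -5.4, -7.1]
grip_width: 0.203
grasp_force: 60.6
```

Emit:
carry_out([
  [[0,0,0,0,0,0],[0,0,0,0,0,0]],
])

```text
clock: 11.62
position: [0.5258, -0.0309, 0.1543]
ee_rot: [-0.011, 1.0, -0.001, -0.0]
ft_force: [5.8, -5.1, -7.3]
grip_width: 0.201
grasp_force: 60.6
```

Emit:
carry_out([
  [[0,0,-0.015,0,0,0],[0,0,0,0,0,0],[0,0,0,0,0,0]],
])

```text
clock: 11.87
position: [0.5257, -0.031, 0.1549]
ee_rot: [-0.011, 1.0, -0.001, -0.0]
ft_force: [4.3, -4.4, -7.1]
grip_width: 0.201
grasp_force: 60.5
```

Emit:
carry_out([
  [[0,0,0,0,0,0]],
])

```text
clock: 11.95
position: [0.5258, -0.031, 0.1549]
ee_rot: [-0.011, 1.0, -0.001, -0.0]
ft_force: [4.1, -5.0, -6.8]
grip_width: 0.203
grasp_force: 60.5
```

Emit:
carry_out([
  [[0,0,-0.05,0,0,0],[0,0,-0.05,0,0,0],[0,0,-0.05,0,0,0],[0,0,0,0,0,0],[0,0,0,0,0,0],[0,0,0,0,0,0]],
])

```text
clock: 12.45
position: [0.5258, -0.031, 0.1606]
ee_rot: [-0.011, 1.0, -0.001, -0.0]
ft_force: [6.8, -6.4, -10.3]
grip_width: 0.205
grasp_force: 60.7
```

Emit:
carry_out([
  [[0,0,0,0,0,0]],
])

```text
clock: 12.53
position: [0.5257, -0.031, 0.1606]
ee_rot: [-0.011, 1.0, -0.001, -0.0]
ft_force: [6.2, -5.0, -10.6]
grip_width: 0.201
grasp_force: 60.7
```

Spring contact is clear: about 3.2 N at click 4 and 6.6 N at click 5. Contact therefore came near 20.3 mm of lift, and the third click after it is at 36 mm. One more notch, gently.

Emit:
carry_out([
  [[0,0,-0.04,0,0,0],[0,0,-0.03,0,0,0],[0,0,-0.03,0,0,0],[0,0,0,0,0,0],[0,0,0,0,0,0]],
])

```text
clock: 12.95
position: [0.5258, -0.031, 0.1638]
ee_rot: [-0.011, 1.0, -0.001, -0.0]
ft_force: [10.3, -5.9, -20.0]
grip_width: 0.208
grasp_force: 59.6
```

Emit:
carry_out([
  [[0,0,-0.025,0,0,0],[0,0,0,0,0,0],[0,0,0,0,0,0]],
])

```text
clock: 13.2
position: [0.5257, -0.031, 0.1646]
ee_rot: [-0.011, 1.0, -0.001, -0.0]
ft_force: [12.1, -5.3, -21.1]
grip_width: 0.204
grasp_force: 59.4
```

Emit:
carry_out([
  [[0,0,-0.025,0,0,0],[0,0,0,0,0,0],[0,0,0,0,0,0]],
])

```text
clock: 13.45
position: [0.5257, -0.031, 0.1662]
ee_rot: [-0.011, 1.0, -0.001, -0.0]
ft_force: [9.2, -4.8, -14.2]
grip_width: 0.201
grasp_force: 60.8
```

Clicked: the force dropped from 21 N to 14 N. Now I lower it onto the pawl.

Emit:
carry_out([
  [[0,0,0.02,0,0,0],[0,0,0.02,0,0,0],[0,0,0.02,0,0,0],[0,0,0,0,0,0],[0,0,0,0,0,0]],
])

```text
clock: 13.87
position: [0.5258, -0.0309, 0.1653]
ee_rot: [-0.011, 1.0, -0.0, -0.0]
ft_force: [1.6, -5.1, 0.4]
grip_width: 0.206
grasp_force: 62.8
```

Emit:
carry_out([
  [[0,0,0.02,0,0,0],[0,0,0.02,0,0,0],[0,0,0,0,0,0],[0,0,0,0,0,0]],
])

```text
clock: 14.2
position: [0.5258, -0.031, 0.1648]
ee_rot: [-0.011, 1.0, 0.0, 0.0]
ft_force: [-4.2, -4.8, 12.1]
grip_width: 0.201
grasp_force: 64.7
```

Emit:
carry_out([
  [[0,0,-0.04,0,0,0],[0,-0.03,0,0,0,0],[0,0,0,0,0,0],[0,0,0,0,0,0]],
])

```text
clock: 14.53
position: [0.5258, -0.0311, 0.1653]
ee_rot: [-0.012, 1.0, 0.0, -0.0]
ft_force: [1.0, 2.0, -1.1]
grip_width: 0.203
grasp_force: 62.9
```

Emit:
carry_out([
  [[0,0,0,0,0,0],[0,0,0,0,0,0],[0,0,0,0,0,0],[0,0,0,0,0,0],[0,0,0,0,0,0],[0,0,0,0,0,0],[0,0,0,0,0,0],[0,0,0,0,0,0],[0,0,0,0,0,0],[0,0,0,0,0,0],[0,0,0,0,0,0],[0,0,0,0,0,0]],
], hand=-1)

```text
clock: 15.53
position: [0.5259, -0.0321, 0.1655]
ee_rot: [-0.011, 1.0, 0.0, 0.0]
ft_force: [-0.6, 0.4, -0.5]
grip_width: 0.997
grasp_force: 0.0
```

Emit:
carry_out([
  [[0,0,-0.3,0,0,0],[0,0,-0.5,0,0,0],[0,0,-0.5,0,0,0],[0,0,-0.5,0,0,0],[0,0,-0.5,0,0,0],[0,0,-0.3,0,0,0],[0.4,0,0,0,0,0],[0.4,0,0,0,0,0],[0,0,0,0,0,0],[0,0,0,0,0,0],[0,0,0,0,0,0],[0,0,0,0,0,0]],
])

```text
clock: 16.53
position: [0.4943, -0.0328, 0.2695]
ee_rot: [-0.011, 1.0, -0.0, 0.0]
ft_force: [0.6, -0.5, -0.3]
grip_width: 1.003
grasp_force: 0.0
```

Run:
```python
from h import *
o=get_obs();print(o['clock'],o['position'],o['ft_force'])
T=camera('top');S=camera('scene')
cv2.imwrite('pics/fin.png',cv2.resize(np.hstack([T[120:270,270:430,::-1],S[200:350,220:380,::-1]]),None,fx=2.5,fy=2.5,interpolation=cv2.INTER_CUBIC))
```

```text
16.5333 [ 0.49433107 -0.03275639  0.26949044] [ 0.59124369 -0.45709049 -0.26727977]
```

View pics/fin.png

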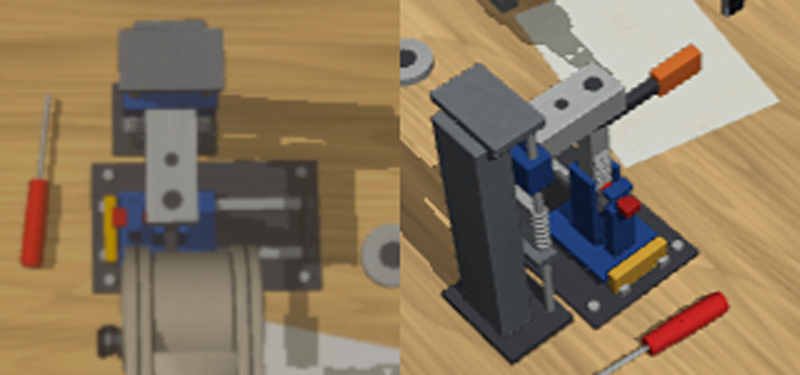

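The carriage is against the yellow stop and the column supports the bar. The bar-tip hole in the scene half went from (594,95) to (593,83), a rise of roughly 16 mm, which matches about 9.5 N of spring force.

```bash
python3 -c "
from workcell import *
print(hand_in())"
```

```text
the job is handed in; nothing more can be done
None
```

I handed the job in with the prop against the yellow stop and the column on the third click after contact, carrying about 9.5 N by my estimate; the arm is clear, and `hand_in` gave no verdict.

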